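Load, blanket and lock a clamped reaction block

TASK

Stand every open amber vial from the bench in a well of the reaction block on the stirrer, fully home and one to a well, and then, with the block's lid still up, press the gas can's spray cap right down for a moment and let it come up again. Swing the lid down shut, set both pins of the pin spanner in the two holes of the lock ring and with it turn the ring clockwise, seen from above, to its stop. Finally put the spanner back on the black mat, standing pins down as it was, and leave the other things on the bench where they are.

Things in the scene. Friction and masses are not known exactly. Their poses are not given: they have to be found in the camera images.
- reactor: Stirrer (pale box 185 x 170 x 60 mm) with an aluminium reaction block 124 x 124 x 40 on it, fixed. Origin: centre of the underside, on the bench; x to the rear (hinge side), z up. Block top z = 100. Four round wells, 31 wide, 32 deep, at x, y = +-31, floors z = 68; any vial may go in any well. A post 9 thick with a T-head (28 along y) stands in the block's middle, top z = 149.
- lid (a joint): Hinge of the block's clamp lid (plate 124 x 124 x 10, lock ring on top): 0 = shut and level, grows to 2.1 rad open. It starts open at 1.85 to 2.05, leaning back. Stiff hinge (0.32 N m friction): the lid stays where it is left and must be pushed all the way down (2 to 6 N at the handle). Shut, its underside is 131 and its top face 141 above the bench; a vial not fully home would stop it.
- lid_hinge (a point): All sizes in these notes are in mm. Middle of the hinge line, 75 behind the block's middle and 136 above the bench; its y axis lies along the hinge line (the reactor's y).
- lid_handle (a point): Middle of the lid's handle, a round black bar 10 thick, 80 long, parallel to the hinge line and 156 from it, 18 beyond the lid's free edge. With the lid open it is at the top and can be pushed from behind towards the robot and then down. Its x axis points from handle to hinge, y along the bar, z is the normal of the lid's top face.
- lock_ring (a joint): Turn of the lock ring, a dark steel ring captive on the lid (67 wide, 10 high, axis over the block's middle, top 151 above the bench when shut). 0 = open, grows clockwise seen from above, stop at 1.3 rad; starts at 0 to 0.08. Friction 0.12 N m; it stays where it is left. Its inner lugs pass the post's T-head only near 0 and run under it when turned.
- hole_a (a point): Centre of the mouth, in the ring's top face, of one of the two spanner holes: 10 mm wide, 10 deep, 23 mm from the ring's axis, facing hole_b across it.
- hole_b (a point): The same for the other hole, 46 mm from hole_a. At ring angle 0 the holes lie along the reactor's y axis (hole_a at +y).
- spanner: Steel pin spanner, 0.2 to 0.33 kg. Origin midway between the pin tips, z up. Two pins 6 thick, 8 long, point down at y = +-23 from a plate (24 x 62, z = 8 to 16). On its middle a square hub 22 x 22, z = 16 to 44, to grip. A flat handle 16 wide runs along -x to x = -124; its foot at x = -108 reaches z = 0: it stands on pins and foot. It fits the ring either way round, plate on the ring's top.
- pin_a (a point): Centre of the tip of one pin (spanner's y = +23).
- pin_b (a point): Centre of the tip of the other pin (spanner's y = -23).
- mat: Black rubber mat 190 (x) by 150 (y), 2 thick, fixed on the bench; origin: centre of the underside. The spanner's place.
- spray_cap (a joint): Travel of the gas can's spray cap: 0 up, 0.005 m fully down. A spring returns it: 2.7 N starts it, 7.2 N holds it right down.
- cap_top (a point): Centre of the top face of the spray cap, a white disc 25 mm wide on the can, 173 above the bench when up. The can (53 wide) stands fixed in a holder beside the reactor, its thin straw aimed at the block.
- vial_a: Open amber glass vial, outside 27 mm, 61 high, 45 g. Origin: centre of the underside, z up. It stands on the bench at first; fully home in a well its underside is 68 above the bench and 29 mm of it stands proud. Two to four vials are there from start to start; None if absent.
- vial_b: Open amber glass vial, outside 27 mm, 61 high, 45 g. Origin: centre of the underside, z up. It stands on the bench at first; fully home in a well its underside is 68 above the bench and 29 mm of it stands proud. Two to four vials are there from start to start; None if absent.
- vial_c: Open amber glass vial, outside 27 mm, 61 high, 45 g. Origin: centre of the underside, z up. It stands on the bench at first; fully home in a well its underside is 68 above the bench and 29 mm of it stands proud. Two to four vials are there from start to start; None if absent.
- vial_d: Open amber glass vial, outside 27 mm, 61 high, 45 g. Origin: centre of the underside, z up. It stands on the bench at first; fully home in a well its underside is 68 above the bench and 29 mm of it stands proud. Two to four vials are there from start to start; None if absent.
- beaker: Bystander: empty glass beaker, 79 wide, 95 high. Origin: centre of the underside, as for all bystanders. Leave it.
- jar: Bystander: squat white plastic jar with grey cap, 49 wide, 40 high. Leave it.
- adapter: Bystander: grey mains adapter, 75 x 50 x 42 with two plug pins. Leave it.
- marker: Bystander: marker pen lying, 118 long, 12 thick. Leave it.
- wash_bottle: Bystander: white wash bottle, 62 wide, 178 high with its bent spout. Leave it.
- spatula: Bystander: flat steel spatula lying, about 178 long, 4 thick. Leave it.
- bar_box: Bystander: small clear box with grey lid, 64 x 47 x 25. Leave it.
Mind the look-alikes: they are no part of the job. What is shaped like the vial_b but yellow is not meant.

How it is judged:
On the way, in this order (a step that is already met when the one before it is completed fails the run):
1. every vial that is there stands fully home in a well (x of vial_a in the frame of reactor between -0.045 and 0.045 m and y of vial_a in the frame of reactor between -0.045 and 0.045 m and z of vial_a in the frame of reactor between 0.06 and 0.073 m and angle between each of vial_a, vial_b, vial_c, vial_d's own z axis and vertical below 0.2 rad and x of vial_b in the frame of reactor between -0.045 and 0.045 m and y of vial_b in the frame of reactor between -0.045 and 0.045 m and z of vial_b in the frame of reactor between 0.06 and 0.073 m and x of vial_c in the frame of reactor between -0.045 and 0.045 m and y of vial_c in the frame of reactor between -0.045 and 0.045 m and z of vial_c in the frame of reactor between 0.06 and 0.073 m and x of vial_d in the frame of reactor between -0.045 and 0.045 m and y of vial_d in the frame of reactor between -0.045 and 0.045 m and z of vial_d in the frame of reactor between 0.06 and 0.073 m and value of joint lid above 1 rad), for 0.2 s.
2. the spray cap is pressed right down (4 mm or more of its 5) with the lid still up (value of joint spray_cap above 0.004 m and value of joint lid above 1 rad), for 0.2 s.
3. the spray cap is up again and the lid is shut (value of joint spray_cap below 0.0015 m and value of joint lid below 0.04 rad and x of vial_a in the frame of reactor between -0.045 and 0.045 m and y of vial_a in the frame of reactor between -0.045 and 0.045 m and z of vial_a in the frame of reactor between 0.06 and 0.073 m and angle between each of vial_a, vial_b, vial_c, vial_d's own z axis and vertical below 0.2 rad and x of vial_b in the frame of reactor between -0.045 and 0.045 m and y of vial_b in the frame of reactor between -0.045 and 0.045 m and z of vial_b in the frame of reactor between 0.06 and 0.073 m and x of vial_c in the frame of reactor between -0.045 and 0.045 m and y of vial_c in the frame of reactor between -0.045 and 0.045 m and z of vial_c in the frame of reactor between 0.06 and 0.073 m and x of vial_d in the frame of reactor between -0.045 and 0.045 m and y of vial_d in the frame of reactor between -0.045 and 0.045 m and z of vial_d in the frame of reactor between 0.06 and 0.073 m), for 0.2 s.
4. both spanner pins are in the ring's holes (4 mm or more deep) while the ring is still open (within 0.25 rad) (((horizontal distance between pin_a and hole_a below 0.006 m and z of pin_a in the frame of hole_a below -0.004 m and horizontal distance between pin_b and hole_b below 0.006 m and z of pin_b in the frame of hole_b below -0.004 m) or (horizontal distance between pin_a and hole_b below 0.006 m and z of pin_a in the frame of hole_b below -0.004 m and horizontal distance between pin_b and hole_a below 0.006 m and z of pin_b in the frame of hole_a below -0.004 m)) and value of joint lid below 0.04 rad and value of joint lock_ring below 0.25 rad), for 0.1 s.
5. the ring is turned to its stop (1.15 rad or more) with both pins still in their holes (((horizontal distance between pin_a and hole_a below 0.006 m and z of pin_a in the frame of hole_a below -0.004 m and horizontal distance between pin_b and hole_b below 0.006 m and z of pin_b in the frame of hole_b below -0.004 m) or (horizontal distance between pin_a and hole_b below 0.006 m and z of pin_a in the frame of hole_b below -0.004 m and horizontal distance between pin_b and hole_a below 0.006 m and z of pin_b in the frame of hole_a below -0.004 m)) and value of joint lid below 0.04 rad and value of joint lock_ring above 1.15 rad), for 0.1 s.
At the end, for the whole second after the job is handed in: Every vial that is there is in a well, fully home (within 5 mm of the well's floor, upright); lid shut (within 0.04 rad); ring turned 1.15 rad or more; cap up; the spanner at rest and pins down with the point between its pins on the mat (all of step 3 and value of joint lock_ring above 1.15 rad and x of spanner in the frame of mat between -0.09 and 0.09 m and y of spanner in the frame of mat between -0.07 and 0.07 m and height (world z) of spanner below 0.008 m and angle between spanner's own z axis and vertical below 0.12 rad and linear speed of spanner below 0.02 m/s); the robot touches nothing.
It fails at once if one of the bystanders is moved more than 4 cm (distance of any of beaker, jar, adapter, marker, wash_bottle, spatula, bar_box from where it was at the start of the episode above 0.04 m).
Of vial_a, vial_b, vial_c, vial_d only 2 to 4 are there at a start; the rules pass over those that are not, and their reading is None.
At some moment in a run one of spanner may be knocked a few centimetres aside while the robot is not near it.
It also fails if it takes over 210 s, if anything falls off the work surface, if the arm or the gripper's body presses on something with over 40 N, if the wrist force passes 120 N, or if a joint passes its speed limit or range.

ROBOT

A 7-joint arm with a two-finger parallel gripper is mounted at the origin on the work surface. World frame = base frame: x ahead of the robot, y to its left, z up, the work surface at z = 0. Lengths are in m, angles in rad, forces in N, time in s.
With the tool pointing down it reaches from about 0.4 to 0.875 m from the base axis. Payload 19.3 kg.
Tool frame: the origin (TCP) lies at the very end of the fingers, on their centre line; the grasp point (between the pads) lies behind it (arm.hold_point_z is the z of the grasp point in the tool frame, in m); z points along the fingers, y is the direction in which the jaws open and shut (so a half turn about z gives the same grasp; the last joint's range is limited). The gripper opens to 85 mm and grips with 20 to 120 N. Pads are 22 mm wide; open, the fingers measure 114 mm over their backs; the gripper's body (76 mm by 85 mm) begins 54 mm behind the grasp point. The pads swing forward as they close: fully open they stand 13 mm farther back than shut.
Start: joints at [-1.19, 0.521, -0.036, 1.599, 0.021, 1.021, -0.113], TCP at [0.272, 0.563, 0.231] pointing down, gripper open.
Joint ranges: [-2.91, 2.91], [-0.3, 2.13], [-1.5, 1.42], [0.17, 2.43], [-1.26, 4.41], [0.16, 1.93], [-2.52, 2.52]. Speed limits (rad/s): [1.89, 1.89, 2.39, 2.39, 3.01, 3.01, 3.01].

INTERFACE

Orientations are given as a rotation vector (axis times angle).
In Python, from rig import arm gives the robot as it stands. Calls block until the motion is done:
- arm.move_pose(position, orientation): joint-space move of the TCP to a pose.
- arm.servo_line(position, attitude=None, max_speed=0.15, stop_force=None): straight line of the TCP; attitude=None keeps the orientation; max_speed is the mean speed in m/s. With stop_force (N) it stops when the force on the tool has changed by that much, and returns True; else False.
- arm.movej(angles): joint-space move.
- arm.let_go() and arm.grab(): open the fingers fully, or close them until they stop; the grip force is fixed at half the most.
- arm.wait(seconds).
- arm.ik(position, orientation): joint angles nearest the present ones, or None.
- arm.state(): the state.
- arm.grab_frame(name): name is "side" or "top" or "wrist"; returns the picture (480x640x3 uint8, blue, green, red); there is no depth.
- arm.calibration(name): a dict with "fx", "fy", "cx", "cy" (pixels), "dist_coeffs" ([k1, k2, p1, p2, k3] as OpenCV has them; the pictures are not rectified), "R" (3x3) and "t" (3): a world point X has camera coordinates R X + t; the wrist camera has in their place "mount" (4x4, takes a point from camera to tool coordinates, whose origin is the TCP and whose axes are the flange's). Camera axes: x right, y down, z forward; pixel columns grow to the right and rows downward; lengths in m; the calibration is good to about 2 mm. A picture is of the moment at which its call begins: read the wrist's pose just before it. calibration takes no time and is no camera call.
A pose or a line that the arm cannot do raises arm.IKError and nothing moves.
- arm.job_done(): hands the job in, once; it reports no verdict.
The state is a dict: "clock": time; "joint_pos": joint angles; "qd": joint speeds; "tau": joint torques, N m; "eef_pos": TCP position; "tcp_rot": TCP orientation; "wrist_force": force on the tool from outside, world axes, zero at the start; "wrist_torque": the same for the moment, N m; "gripper_width": opening from 0.0 (shut) to 1.0 (fully open).
Only numpy, scipy, OpenCV 4.12 (cv2) and the standard library are available. Lean on these libraries where they do the work, as an engineer would, in place of code of your own. Each camera call takes 0.05 s, during which the arm holds its last target. There are 200 camera calls.

## Working session

There is one attempt and no reset: what is moved stays moved. The work goes in short steps, each a Python script; the robot and the scene stay as the last script left them, time stands still between calls to the robot, and variables do not carry over. Pictures are saved under pics/ and viewed, about 12 in all and at most 16, crops included, and the job is handed in when it is done.

```bash
ls; mkdir -p pics
python3 - <<'E'
from rig import arm
import cv2
for n in("side","top","wrist"):
    cv2.imwrite(f"pics/{n}0.png",arm.grab_frame(n)); c=arm.calibration(n); print(n,{k:(v.tolist() if hasattr(v,'tolist') else v) for k,v in c.items()})
s=arm.state();print(s,arm.hold_point_z)
E
```

```text
pics
side {'fx': 532.0380950233205, 'fy': 532.0380950233205, 'cx': 317.96622581381774, 'cy': 240.18507409643234, 'dist_coeffs': [-0.13991705024660167, 0.0, 0.0, 0.0, 0.0], 'R': [[-0.9523868420924981, -0.30462300168023365, 0.012811317512403405], [-0.18555303831182396, 0.5457552579427316, -0.8171421347606017], [0.24192844599660057, -0.7806125961545758, -0.57629385016889]], 't': [0.4811235364573866, 0.1918076607797921, 1.1865880202331962]}
top {'fx': 549.4077872988512, 'fy': 549.4077872988512, 'cx': 324.9814232960808, 'cy': 242.19723174591132, 'dist_coeffs': [-0.17370923798485516, 0.0, 0.0, 0.0, 0.0], 'R': [[0.06914856691651161, -0.9976010854760473, -0.003248068719283814], [-0.9730903198238315, -0.06673152400914505, -0.22054961611521756], [0.21980378786214233, 0.018411354117211714, -0.9753703485758756]], 't': [-0.02393584220765491, 0.5566339971483976, 1.2372506359186952]}
wrist {'fx': 351.45720739136124, 'fy': 351.45720739136124, 'cx': 323.818804981809, 'cy': 234.8882639028622, 'dist_coeffs': [-0.03380307934154576, 0.0, 0.0, 0.0, 0.0], 'mount': [[-0.0001335530412851494, -0.9633876879835
[... 272 characters left out ...]
joint_pos': array([-1.19020799,  0.52187509, -0.03632737,  1.59982885,  0.02117052,
        1.02107705, -0.11282729]), 'qd': array([-6.25274680e-04, -2.57693957e-03, -1.18106035e-03, -3.04764112e-04,
        1.31069066e-03,  2.14538731e-04, -6.67803764e-05]), 'tau': array([ 2.38783134e-03, -9.27392721e+01,  1.98116988e+00, -3.70061588e+01,
        1.80904870e-02,  6.23912420e-03, -7.48589351e-07]), 'eef_pos': array([0.27221622, 0.56235516, 0.23087645]), 'tcp_rot': array([-7.02167541e-01, -3.06195955e+00,  1.24124637e-03]), 'wrist_force': array([ 0.32360573, -0.24750242, -0.54562431]), 'wrist_torque': array([-0.02257477, -0.03155497,  0.04012925]), 'gripper_width': 0.9988981062012886} -0.0187
```

View pics/top0.png

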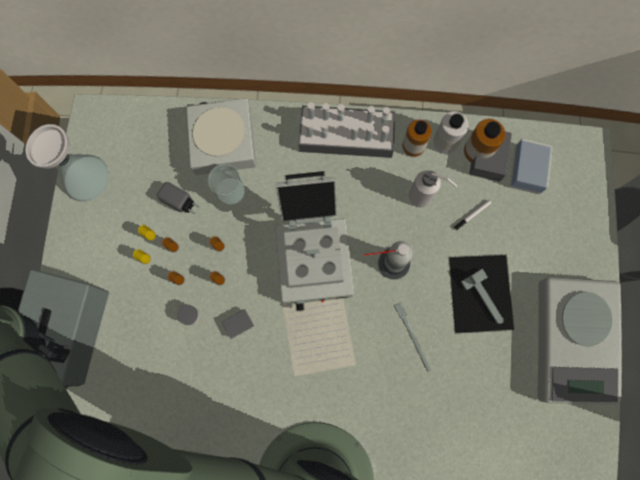

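View pics/side0.png

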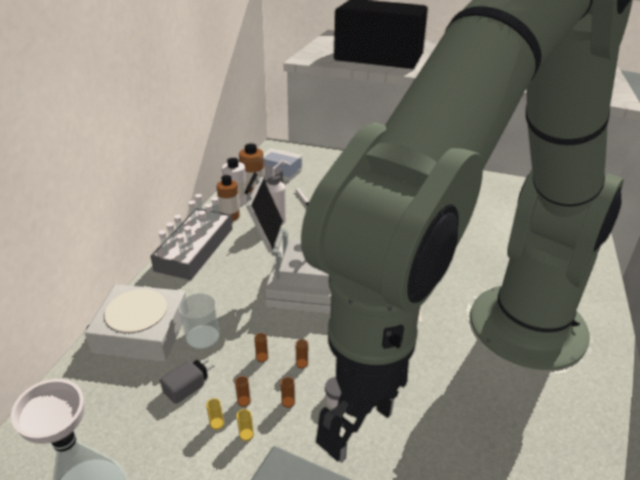

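The four amber vials are at top px (171,244), (217,243), (176,278) and (218,278). The yellow look-alikes at (147,233) and (142,257) are not meant. Next I'll compute positions and take a closer look with the wrist camera.

```bash
cat > h.py <<'E'
from rig import arm
import cv2, numpy as np
from scipy.spatial.transform import Rotation as Ro
def down(yaw):
    c,s=np.cos(yaw),np.sin(yaw)
    return Ro.from_matrix(np.array([[c,s,0],[s,-c,0],[0,0,-1.]])).as_rotvec()
class Cam:
    def __init__(s,n):
        s.c=c=arm.calibration(n); s.K=np.array([[c['fx'],0,c['cx']],[0,c['fy'],c['cy']],[0,0,1.]]); s.d=np.array(c['dist_coeffs'])
        if n=='wrist':
            st=arm.state(); T=np.eye(4);T[:3,:3]=Ro.from_rotvec(st['tcp_rot']).as_matrix();T[:3,3]=st['eef_pos']
            M=np.linalg.inv(T@np.array(c['mount'])); s.R,s.t=M[:3,:3],M[:3,3]
        else: s.R,s.t=np.array(c['R']),np.array(c['t'])
        s.img=arm.grab_frame(n)
    def ray(s,px,z):
        u=cv2.undistortPoints(np.array(px,float).reshape(-1,1,2),s.K,s.d).reshape(-1,2)
        d=np.c_[u,np.ones(len(u))]@s.R; o=-s.R.T@s.t
        return o+d*((z-o[2])/d[:,2])[:,None]
    def proj(s,X):
        return cv2.projectPoints(np.array(X,float).reshape(-1,1,3),cv2.Rodrigues(s.R)[0],s.t,s.K,s.d)[0].reshape(-1,2)
def blobs(img,lo,hi,amin=30):
    m=cv2.inRange(cv2.cvtColor(img,cv2.COLOR_BGR2HSV),np.array(lo),np.array(hi))
    n,l,st,ce=cv2.connectedComponentsWithStats(m)
    return [(ce[i].round(1),st[i]) for i in range(1,n) if st[i][4]>=amin],l
E
python3 - <<'E'
from h import *
c=Cam('top')
b,_=blobs(c.img,(3,120,50),(35,255,255),40)
for ce,s in b:
    p=c.img[int(ce[1]),int(ce[0])]; print(ce,s,cv2.cvtColor(p.reshape(1,1,3),cv2.COLOR_BGR2HSV)[0,0],c.ray(ce,.03)[0,:2].round(3))
for n,p,z in [("w1",(301,241),.1),("w2",(325,240),.1),("w3",(301,269),.1),("w4",(329,268),.1),("cap",(402,249),.173),("hub",(474,281),.044),("spEnd",(500,318),.02),("matc",(481,293),0),("beaker",(227,185),.05),("jar",(186,315),.03),("adapter",(175,196),.02),("handle",(305,177),.28),("wash",(428,188),.1),("barbox",(236,323),.02),('spat',(415,337),0)]:
    print(n,c.ray(p,z)[0].round(3))
for p,y in[((.5,.2,.3),0),((.5,.2,.3),3.14),((.45,-.35,.3),0),((.45,-.35,.3),3.14),((.6,0,.35),0)]:
    q=arm.ik(p,down(y)); print(p,y,None if q is None else np.round(q,2))
E
```

```text
[251.2  96. ] [   0   70  640   72 7667] [ 25  42 147] [0.944 0.236]
[486.9 137.5] [472 119  33  34 679] [ 16 213 103] [ 0.87  -0.384]
[418.1 133.4] [407 120  25  25 368] [10 99 31] [ 0.867 -0.204]
[146.3 232.3] [138 225  18  16 182] [ 25 239 163] [0.559 0.46 ]
[216.5 243.3] [210 237  14  14 132] [ 16 223 111] [0.543 0.279]
[169.6 244.4] [162 238  16  14 145] [ 16 220 110] [0.533 0.396]
[141.2 256.3] [133 250  18  14 169] [ 25 239 161] [0.498 0.464]
[175.4 277.6] [168 272  16  13 141] [ 16 226 107] [0.452 0.371]
[216.6 277.7] [210 272  14  13 128] [ 15 214 113] [0.459 0.269]
w1 [0.547 0.069 0.1  ]
w2 [0.554 0.014 0.1  ]
w3 [0.482 0.064 0.1  ]
w4 [0.489 0.    0.1  ]
cap [ 0.528 -0.155  0.173]
hub [ 0.49  -0.347  0.044]
spEnd [ 0.408 -0.42   0.02 ]
matc [ 0.469 -0.377  0.   ]
beaker [0.687 0.266 0.05 ]
jar [0.363 0.334 0.03 ]
adapter [0.66  0.402 0.02 ]
handle [0.64 0.06 0.28]
wash [ 0.696 -0.22   0.1  ]
barbox [0.355 0.213 0.02 ]
spat [ 0.352 -0.217  0.   ]
(0.5, 0.2, 0.3) 0 [-1.    0.38  0.69  1.77 -0.27  1.09 -1.79]
(0.5, 0.2, 0.3) 3.14 [-0.49  0.31  0.    1.74 -0.    1.09  1.08]
(0.45, -0.35, 0.3) 0 [-0.01  0.48  0.83  1.69 -0.39  1.14 -0.64]
(0.45, -0.35, 0.3) 3.14 [ 0.89  0.4  -0.45  1.65  0.19  1.14  1.96]
(0.6, 0, 0.35) 0 [-0.59  0.47  0.75  1.54 -0.33  1.27 -1.37]
```

Run:
```python
from h import *
def look(n,p,yaw):
    arm.move_pose(p,down(yaw)); arm.wait(.3); c=Cam('wrist'); cv2.imwrite(f'pics/{n}.png',c.img); return c
print(arm.state()['joint_pos'].round(2))
c=look('v1',(.45,.32,.28),np.pi)
b,_=blobs(c.img,(3,120,40),(35,255,255),150)
for ce,s in b:
    p=c.img[int(ce[1]),int(ce[0])]; print(ce,s,cv2.cvtColor(p.reshape(1,1,3),cv2.COLOR_BGR2HSV)[0,0],c.ray(ce,.03)[0,:2].round(3))
c=look('r1',(.46,.04,.33),np.pi+.1)
np.save('r1.npy',np.c_[c.R,c.t])
print(arm.state()['joint_pos'].round(2),arm.state()['clock'])
a=cv2.imread('pics/v1.png');cv2.imwrite('pics/vr1.png',cv2.resize(np.vstack([a,c.img]),(450,675))[:600] if 0 else cv2.resize(np.hstack([a,c.img]),(800,300)))
```

```text
[-1.19  0.52 -0.04  1.6   0.02  1.02 -0.11]
[368.1 201.2] [354 186  29  31 659] [ 15 193 120] [0.451 0.37 ]
[276.4 207.5] [262 192  29  32 670] [ 14 189 116] [0.459 0.266]
[447.4 240.6] [428 223  40  36 898] [ 24 221 165] [0.498 0.465]
[386.5 267.1] [373 251  30  37 591] [ 12 158 124] [0.531 0.395]
[287.9 277.4] [275 258  26  39 750] [ 14 170  72] [0.544 0.277]
[434.4 281.9] [421 270  37  27 486] [ 24 230 174] [0.55  0.454]
[634.2 379.3] [625 366  15  27 152] [ 16 131 121] [0.694 0.743]
[-0.23  0.15  0.02  1.88 -0.    1.11  1.46] 3.1667
```

View pics/v1.png

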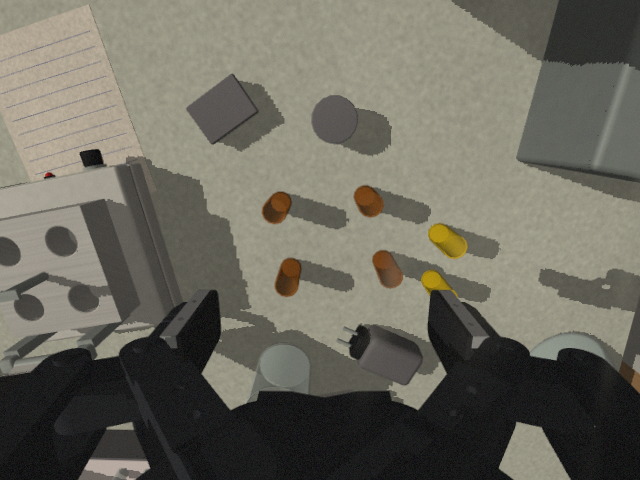

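View pics/r1.png

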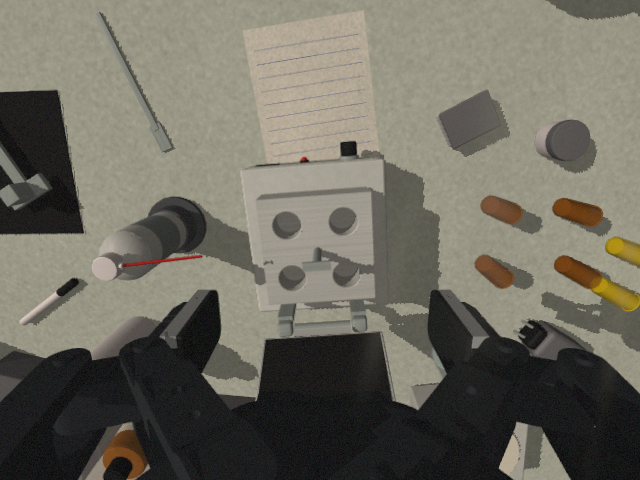

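Wrist view v1 shows the amber vials at (277,207), (368,201), (288,277) and (387,267), with yellow ones at (447,240) and (434,282). In r1 the wells are near (287,225), (342,220), (292,277) and (345,272), and the cap is at (106,267). I need an enlarged crop to read the wells accurately.

Run:
```python
import cv2
a=cv2.imread('pics/r1.png')[180:320,240:400]
cv2.imwrite('pics/r1c.png',cv2.resize(a,None,fx=4,fy=4,interpolation=cv2.INTER_CUBIC))
```

```text
(no output)
```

View pics/r1c.png

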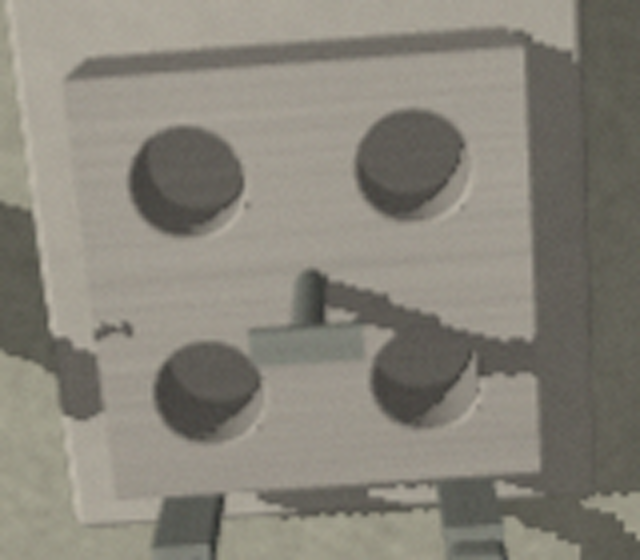

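Run:
```python
from h import *
c=Cam('wrist')
px=np.array([(187,181),(413,164),(209,391),(427,373),(66,78),(525,46),(116,497),(540,470)])/4.+np.array([240,180])-.4
m=np.array([(-31,-31),(-31,31),(31,-31),(31,31),(-62,-62),(-62,62),(62,-62),(62,62)])/1000.
P=c.ray(px,.1)[:,:2]
def fit(P,m):
    a,b=P-P.mean(0),m-m.mean(0); th=np.arctan2((b[:,0]*a[:,1]-b[:,1]*a[:,0]).sum(),(a*b).sum()); R=np.array([[np.cos(th),-np.sin(th)],[np.sin(th),np.cos(th)]])
    o=P.mean(0)-R@m.mean(0); return o,th,((P-o-m@R.T)*1000).round(1)
for s in (slice(0,4),slice(0,8)): print(*fit(P[s],m[s]))
o,th,_=fit(P[:4],m[:4]); print(c.ray((106,267),.173), c.ray((365,490),.0))
# post T-head check: expected px of head top centre
print(c.proj([[*o,.149]]), 'seen',(240+306/4,180+345/4))
np.save('reactor.npy',[*o,th])
```

```text
[0.51295491 0.03771717] 0.18016469107962077 [[ 0.2  0.3]
 [ 0.4  0.1]
 [-0.  -0.2]
 [-0.6 -0.1]]
[0.51325652 0.03812723] 0.17196270860485063 [[ 0.2 -0.4]
 [-0.1 -0.6]
 [-0.1 -0.3]
 [-1.2 -0.3]
 [ 0.3  1.2]
 [ 0.7  0.1]
 [-0.1  0.4]
 [ 0.2 -0. ]]
[[ 0.52587904 -0.15457899  0.173     ]] [[9.87154436e-01 1.67449255e-01 5.55111512e-17]]
[[315.87707159 264.88374609]] seen (316.5, 266.25)
```

The reactor pose fits to within 1 mm. For each vial I'll squeeze-centre it twice, grip high, lower it partly into a well and let it drop home. First vial now.

```bash
cat >> h.py <<'E'
ox,oy,th=np.load('reactor.npy') if __import__('os').path.exists('reactor.npy') else (0,0,0)
def W(x,y): # reactor frame (m) -> world xy
    c,s=np.cos(th),np.sin(th); return np.array([ox+c*x-s*y,oy+s*x+c*y])
def p3(xy,z): return [xy[0],xy[1],z]
def vial(v,w,y1=np.pi/2,y2=np.pi):
    arm.move_pose(p3(v,.11),down(y1)); arm.servo_line(p3(v,.010)); arm.grab(); arm.let_go()
    arm.servo_line(p3(v,.11),max_speed=.3); arm.move_pose(p3(v,.11),down(y2)); arm.servo_line(p3(v,.038)); arm.grab()
    print('width',arm.state()['gripper_width'])
    arm.servo_line(p3(v,.24),max_speed=.3); t=W(*w); arm.move_pose(p3(t,.24),down(np.pi+th))
    hit=arm.servo_line(p3(t,.124),max_speed=.12,stop_force=6); s=arm.state(); print('hit',hit,s['eef_pos'].round(4),s['gripper_width'])
    return hit
def release():
    s=arm.state()['eef_pos']; arm.let_go(); arm.wait(.2); arm.servo_line([s[0],s[1],.25],max_speed=.3); print('t',arm.state()['clock'])
E
python3 - <<'E'
from h import *
arm.move_pose((.46,.2,.25),down(np.pi*.75))
if not vial((.459,.266),(.031,.031)): release()
cv2.imwrite('pics/p1.png',arm.grab_frame('wrist'))
print(arm.state()['clock'])
E
```

```text
width 0.29418190698617824
hit True [0.537  0.0742 0.136 ] 0.28914924341928044
12.5833
```

View pics/p1.png

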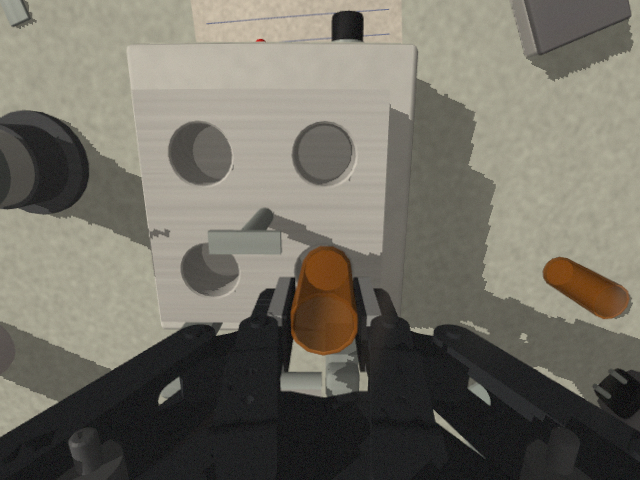

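Run:
```python
from h import *
c=Cam('wrist')
px=[(200.5,153),(325,153.5),(210,270)]
P=c.ray(px,.1)[:,:2]
E=np.array([W(-.031,-.031),W(-.031,.031),W(.031,-.031)])
print(((P-E)*1000).round(1))
print('corners exp',c.proj([[*W(-.062,-.062),.1],[*W(-.062,.062),.1],[*W(.062,-.062),.1],[*W(.031,.031),.1]]).round(1))
# vial: expected bottom circle and top in tool axis
s=arm.state()['eef_pos'];print('vial proj exp bottom/top',c.proj([[s[0],s[1],.1],[s[0],s[1],.161]]).round(1))
b,l=blobs(c.img,(3,120,40),(35,255,255),150);print([(x[0],x[1]) for x in b][:4])
a=c.img[200:380,240:420];cv2.imwrite('pics/p1c.png',cv2.resize(a,None,fx=3.2,fy=3.2,interpolation=2))
```

```text
[[0.4 0.8]
 [0.8 1. ]
 [0.8 0.4]]
corners exp [[129.8  86.4]
 [388.4  85.2]
 [160.5 319.2]
 [323.2 268.7]]
vial proj exp bottom/top [[324.1 267.3]
 [324.3 324.8]]
[(array([324.2, 302.9]), array([ 290,  247,   68,  108, 5835], dtype=int32)), (array([585.4, 287. ]), array([ 543,  257,   86,   61, 2856], dtype=int32))]
```

View pics/p1c.png

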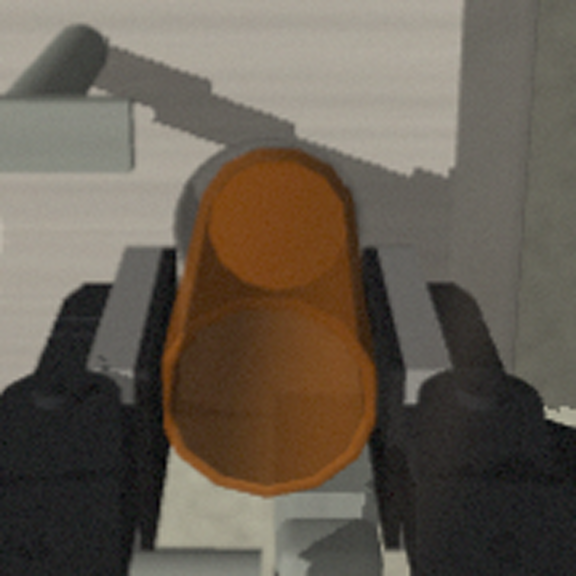

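The vial stopped on the rim. In the crop its base sits about 2 mm to the right of and behind the well centre. I'll lift it slightly and retry with small offsets.

```bash
cat >> h.py <<'E'
def search(w,offs,z=.124):
    for d in offs:
        s=arm.state()['eef_pos']; t=W(w[0]+d[0]/1000,w[1]+d[1]/1000)
        arm.servo_line([s[0],s[1],s[2]+.006]); arm.servo_line(p3(t,s[2]+.006)); arm.wait(.1)
        hit=arm.servo_line(p3(t,z),max_speed=.06,stop_force=6); print(d,hit,arm.state()['eef_pos'].round(4))
        if not hit: return True
    return False
OFF=[(-1.5,-2),(0,-2),(-2,0),(-3,-3),(0,2),(2,0),(2,-2),(-2,2),(2,2)]
E
python3 - <<'E'
from h import *
if search((.031,.031),OFF): release()
print(arm.state()['clock'])
cv2.imwrite('pics/p2.png',arm.grab_frame('wrist'))
E
```

```text
(-1.5, -2) True [0.5374 0.0724 0.1348]
(0, -2) True [0.5385 0.0723 0.1344]
(-2, 0) True [0.5368 0.0737 0.135 ]
(-3, -3) True [0.5359 0.0705 0.1346]
(0, 2) False [0.5373 0.0757 0.1235]
t 18.35
18.35
```

View pics/p2.png

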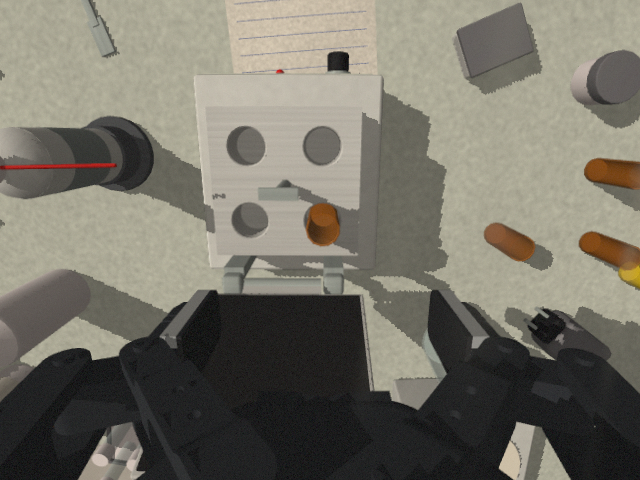

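The vial dropped into its well at offset (0,+2), so I'll shift the reactor estimate accordingly. Next the other three.

```bash
python3 - <<'E'
import numpy as np
r=np.load('reactor.npy'); r[0]+=.0002; r[1]+=.0014; np.save('reactor.npy',r)
s=open('h.py').read()
i=s.index('OFF='); s=s[:i]+"OFF=[(0,1.5),(0,-1.5),(-1.5,0),(1.5,0),(1.5,1.5),(-1.5,1.5),(1.5,-1.5),(-1.5,-1.5),(0,3),(0,-3),(-3,0),(3,0)]\n"
open('h.py','w').write(s)
E
python3 - <<'E'
from h import *
import sys
for v,w,a,b in [((.544,.277),(.031,-.031),np.pi/2,np.pi),((.451,.370),(-.031,.031),np.pi/2,np.pi),((.531,.395),(-.031,-.031),np.pi*1.25,np.pi/2)]:
    hit=vial(v,w,a,b)
    if hit and not search(w,OFF): print('FAIL');sys.exit()
    release()
c=Cam('side');cv2.imwrite('pics/s2.png',c.img)
c=Cam('wrist');cv2.imwrite('pics/p3.png',c.img)
E
```

```text
width 0.293472900056383
hit True [0.5484 0.0145 0.1358] 0.2931156277050551
(0, 1.5) True [0.5491 0.0152 0.1347]
(0, -1.5) False [0.5492 0.0128 0.1235]
t 30.9333
width 0.29462231322370924
hit False [0.4774 0.0642 0.1245] 0.29758977357320887
t 42.4
width 0.29532768144625654
hit False [0.4886 0.0031 0.1246] 0.29228292204175027
t 54.625
```

View pics/p3.png

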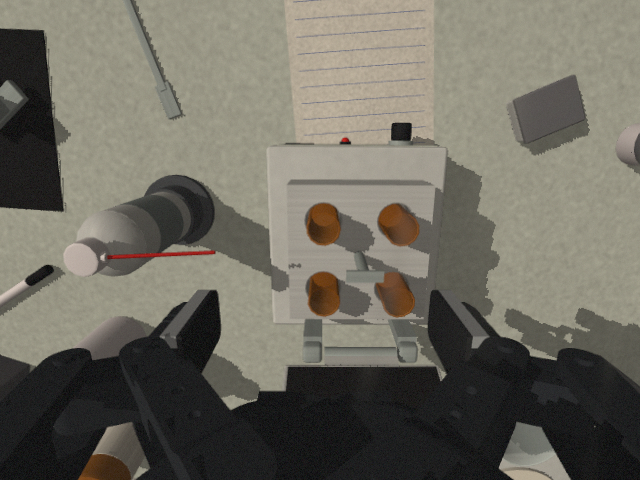

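All four stand in the wells, with tops near (323,215), (396,222), (324,290) and (394,293). To check they are fully home I'll overlay the predicted rim circles at z = 0.129.

Run:
```python
from h import *
c=Cam('wrist'); k=5;x0,y0=285,180
im=cv2.resize(c.img[y0:y0+145+0,x0:x0+160],None,fx=4,fy=4,interpolation=2)
t=np.linspace(0,2*np.pi,60)
for w in [(.031,.031),(.031,-.031),(-.031,.031),(-.031,-.031)]:
    p=W(*w); P=np.c_[p[0]+.0135*np.cos(t),p[1]+.0135*np.sin(t),0*t+.129]
    q=((c.proj(P)-[x0,y0]+.5)*4).astype(int); cv2.polylines(im,[q.reshape(-1,1,2)],True,(0,255,0),1)
s=Cam('side'); q=s.proj([[*W(0,0),.12]])[0].astype(int)
cr=s.img[q[1]-70:q[1]+70,max(q[0]-60,0):q[0]+60]; print(q)
cv2.imwrite('pics/p4.png',im);cv2.imwrite('pics/s4.png',cv2.resize(cr,None,fx=4,fy=4,interpolation=2))
print(c.ray([(84.5,258)],.173))
```

```text
[310 248]
[[ 0.52552653 -0.1531821   0.173     ]]
```

View pics/p4.png

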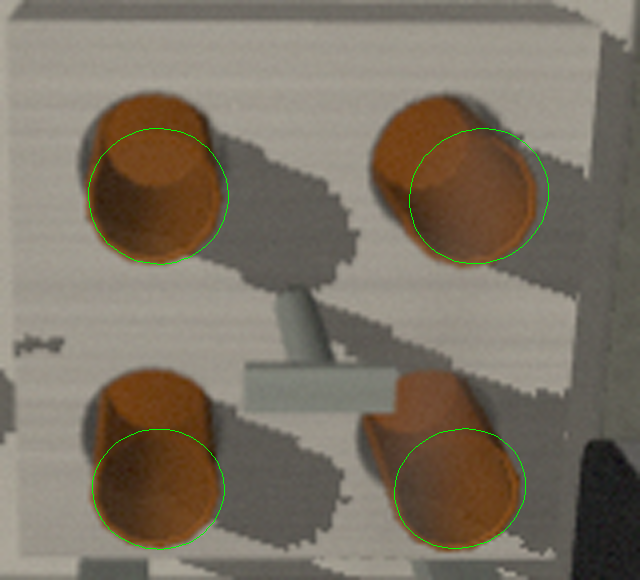

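The rims match the home circles and none appear larger, so all vials are home. Now press the cap with closed fingers.

Run:
```python
from h import *
p=(.5257,-.1537)
arm.move_pose((.46,-.1,.30),down(np.pi*.75)); arm.grab()
arm.move_pose(p3(p,.22),down(np.pi/2)); arm.servo_line(p3(p,.182),max_speed=.1); arm.wait(.3)
f0=arm.state()['wrist_force']
h=arm.servo_line(p3(p,.1655),max_speed=.02,stop_force=14); s=arm.state(); print(h,s['eef_pos'],s['wrist_force']-f0)
arm.wait(.5); s=arm.state(); print(s['eef_pos'],s['wrist_force']-f0)
cv2.imwrite('pics/cap.png',arm.grab_frame('top')[200:320,330:470])
```

```text
True [ 0.52574731 -0.1536932   0.16802333] [-3.10559253  0.28619579 12.89886979]
[ 0.52574012 -0.15372535  0.16803745] [-2.75453276  0.20977429 13.12870332]
```

The tip stopped at 0.168, exactly 5 mm down, with 13 N for 0.5 s. Next I'll lift, estimate the lid angle from the top view, and push the lid forward.

```bash
cat >> h.py <<'E'
def H(phi,dx=0,dz=0):
    xy=W(.075-.156*np.cos(phi)+dx,0); return [xy[0],xy[1],.136+.156*np.sin(phi)+dz]
E
python3 - <<'E'
from h import *
c=Cam('top')
arm.servo_line((.5257,-.1537,.25)); 
c2=Cam('top'); cv2.imwrite('pics/t2.png',np.hstack([cv2.resize(c2.img[160:290,260:420],None,fx=2.5,fy=2.5,interpolation=2),cv2.resize(c2.img[230:360,420:580],None,fx=2.5,fy=2.5,interpolation=2)]))
for phi in (1.85,1.9,1.95,2.0,2.05):
    p=H(phi); e=[[*(W(.075-.156*np.cos(phi),y)),p[2]] for y in(-.04,0,.04)]
    print(phi,np.round(p,3),c2.proj(e).round(1).tolist(), c2.proj([[*W(.075-.138*np.cos(phi)-.005*np.sin(phi),y),.136+.138*np.sin(phi)-.005*np.cos(phi)] for y in(-.062,.062)]).round(1).tolist())
E
```

```text
1.85 [0.629 0.06  0.286] [[324.1, 178.8], [304.3, 180.9], [284.4, 183.1]] [[335.5, 184.8], [274.7, 191.3]]
1.9 [0.637 0.062 0.284] [[323.7, 175.7], [303.9, 177.8], [284.2, 180.0]] [[335.1, 182.0], [274.5, 188.5]]
1.95 [0.644 0.063 0.281] [[323.3, 172.7], [303.6, 174.9], [283.9, 177.0]] [[334.7, 179.3], [274.3, 185.8]]
2.0 [0.651 0.064 0.278] [[323.0, 170.0], [303.3, 172.1], [283.7, 174.2]] [[334.3, 176.7], [274.1, 183.2]]
2.05 [0.658 0.065 0.274] [[322.6, 167.3], [303.1, 169.4], [283.5, 171.5]] [[333.9, 174.3], [274.0, 180.8]]
```

View pics/t2.png

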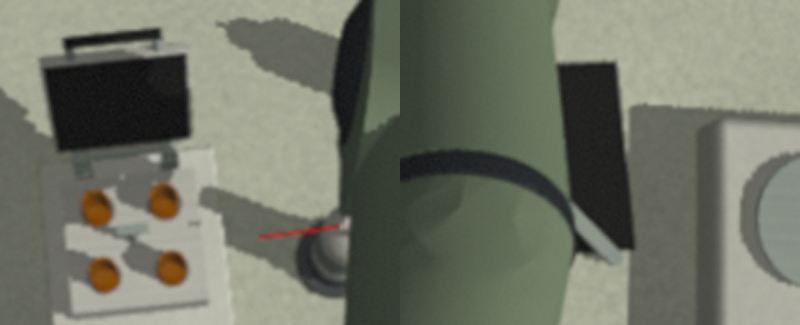

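Handle midpoint is at (304.6,175.2) in the top view, which gives a lid angle of about 1.945. Next, go behind the handle and push along its arc.

Run:
```python
from h import *
o=down(np.pi+th)
arm.servo_line((.5257,-.1537,.37),max_speed=.3); 
b=H(1.945,.040,-.012); arm.move_pose([b[0],b[1],.38],o); arm.servo_line(b)
for phi in (1.945,1.75,1.55,1.35,1.15,.95,.8):
    arm.servo_line(H(phi,.013,-.012),max_speed=.12); s=arm.state(); print(phi,s['wrist_force'].round(1))
cv2.imwrite('pics/s5.png',arm.grab_frame('side'))
arm.servo_line(H(.8,.035,.02));arm.servo_line(H(.8,.035,.07)); arm.servo_line(H(.8,0,.03))
print(arm.state()['clock']); c=Cam('wrist');cv2.imwrite('pics/w5.png',c.img); print(c.proj([H(.8)]))
```

```text
1.945 [ 0.4 -0.4  0.3]
1.75 [-0.3 -1.  -0.2]
1.55 [0.2 0.8 0.4]
1.35 [ 0.4  0.7 -0.4]
1.15 [-0.8  0.3  0. ]
0.95 [ 1.4  0.5 -0.2]
0.8 [-0.5 -0.5  0.4]
66.7
[[324.34122449 270.80551416]]
```

View pics/w5.png

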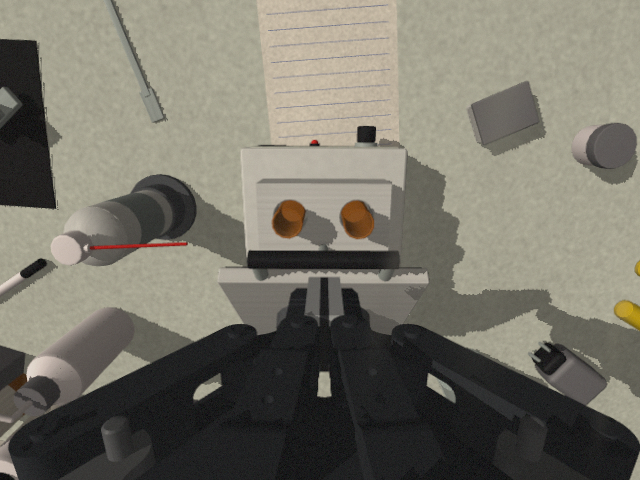

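The handle is at (322,259), so the lid is at about 0.72 rad. Now push it down from above.

Run:
```python
from h import *
arm.wait(.2); f0=arm.state()['wrist_force']
arm.servo_line(H(.75,-.002,.012))
for phi in (.6,.45,.3,.15,.05):
    arm.servo_line(H(phi,-.001,.004),max_speed=.1); print(phi,(arm.state()['wrist_force']-f0).round(1))
h=arm.servo_line(H(0,-.001,.000),max_speed=.03,stop_force=15); s=arm.state(); print(h,s['eef_pos'],(s['wrist_force']-f0).round(1))
arm.wait(.3)
arm.servo_line(H(0,-.001,.15),max_speed=.3)
# look at spanner
arm.let_go(); arm.move_pose((.45,-.33,.25),down(np.pi)); arm.wait(.2)
c=Cam('wrist'); cv2.imwrite('pics/m1.png',c.img); print(arm.state()['clock'],arm.state()['joint_pos'].round(2))
```

```text
0.6 [ 1.  -0.5 -0.2]
0.45 [ 0.4 -1.   0.2]
0.3 [ 0.2 -1.1 -0.2]
0.15 [ 0.5  0.6 -0.8]
0.05 [0.9 0.9 0.9]
True [0.43328083 0.02448153 0.14024736] [-6.2 -1.8 27.5]
72.825 [ 0.84  0.42 -0.42  1.74  0.2   1.02  1.92]
```

View pics/m1.png

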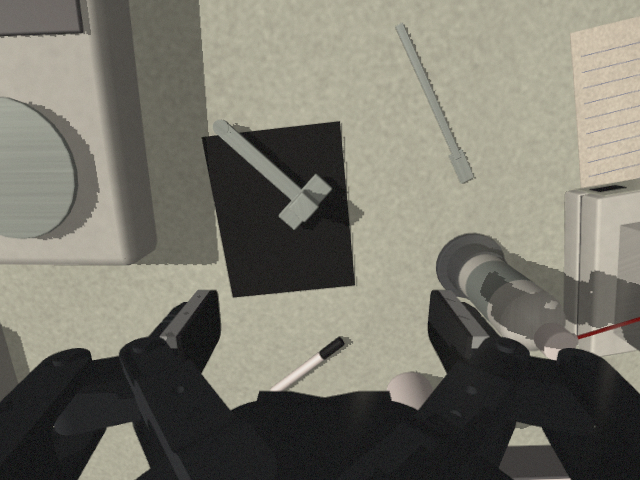

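The lid is shut: contact at z = 0.1402 with a force rise. m1 shows the spanner on the mat with its hub near (307,202) and handle end at (220,127). Next I'll take a closer look to get its pose.

Run:
```python
from h import *
c=Cam('wrist')
P=c.ray([(307,202),(224,130)],.03)[:,:2]; print(P); d=P[0]-P[1]; y=np.arctan2(d[1],d[0]); print(y)
arm.move_pose([P[0,0],P[0,1],.15],down(y)); arm.wait(.2); c=Cam('wrist')
b,l=blobs(c.img,(0,0,0),(179,255,45),5000); print([x[1] for x in b])
cv2.imwrite('pics/m2.png',c.img); s=arm.state(); print(s['eef_pos'],s['joint_pos'].round(2),c.proj([[P[0,0],P[0,1],.046]]))
```

```text
[[ 0.44781028 -0.34717164]
 [ 0.37528277 -0.4289573 ]]
0.845322206282235
[array([  229,    80,   237,   272, 28510], dtype=int32), array([    0,   291,   640,   189, 63713], dtype=int32)]
[ 0.44781114 -0.34725274  0.15009106] [ 0.48  0.53  0.11  1.84 -0.08  0.78 -0.1 ] [[323.61682313 233.55948306]]
```

View pics/m2.png

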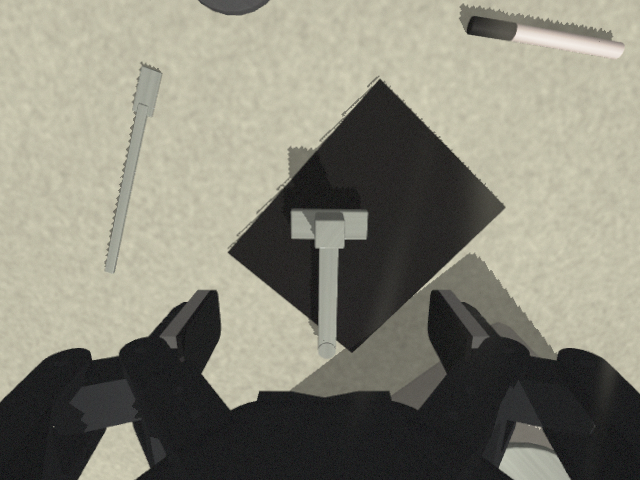

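In m2 the hub top is centred at (329.5,234.5), the plate is level and the yaw is aligned. Now squeeze-centre across the plate, then grip along the spanner's x and lift.

Run:
```python
from h import *
c=Cam('wrist'); y=0.845
P=c.ray([(329.5,234.5)],.046)[0,:2]; print(P, c.ray([(240,254),(380,78),(505,207),(352,352)],.002)[:,:2].mean(0), c.ray([(228,253),(380,78),(505,207),(352,352)],.002)[:,:2].round(3).tolist())
arm.servo_line(p3(P,.08)); print(arm.servo_line(p3(P,.025),max_speed=.06,stop_force=6)); arm.grab(); print(arm.state()['gripper_width']); arm.let_go()
arm.servo_line(p3(P,.09)); arm.move_pose(p3(P,.09),down(y+np.pi/2)); print(arm.servo_line(p3(P,.026),max_speed=.06,stop_force=6)); arm.grab()
s=arm.state();print(s['gripper_width'],s['eef_pos'],s['joint_pos'].round(2))
arm.servo_line(p3(P,.12)); arm.wait(.2); s=arm.state();print(s['gripper_width'],s['wrist_force'],s['clock'])
c=Cam('wrist');cv2.imwrite('pics/m3.png',c.img)
np.save('sp.npy',[*P,y])
```

```text
[ 0.45053442 -0.3505726 ] [ 0.47000423 -0.37901588] [[0.366, -0.314], [0.554, -0.292], [0.57, -0.441], [0.382, -0.461]]
False
0.2452884537797061
False
0.24852423509464958 [ 0.45055217 -0.35072133  0.02627013] [ 0.76  0.74 -0.29  1.86  0.36  0.59  1.09]
0.24234667369772148 [-0.00808443  0.01631968 -2.59812657] 82.4583
```

View pics/m3.png

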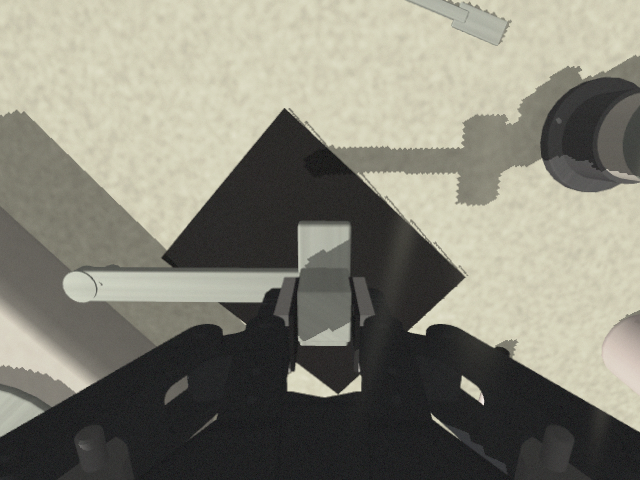

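The spanner is held firmly and level. I'll carry it high next to the ring and look at the holes.

Run:
```python
from h import *
s=arm.state()['eef_pos']; arm.servo_line([s[0],s[1],.30],max_speed=.3)
t=W(0,-.085); arm.move_pose(p3(t,.28),down(th+np.pi/2)); arm.wait(.3)
c=Cam('wrist'); cv2.imwrite('pics/k1.png',c.img)
q=c.proj([[*W(0,0),.151],[*W(0,.023),.151],[*W(0,-.023),.151]]); print(q,arm.state()['clock'])
a=q[0].astype(int); x0,y0=a[0]-90,a[1]-75; im=cv2.resize(c.img[max(y0,0):y0+150,x0:x0+180],None,fx=4,fy=4,interpolation=2); print(x0,max(y0,0))
cv2.imwrite('pics/k1c.png',im);
```

```text
[[324.09686812 112.12587831]
 [324.07719838  78.55823684]
 [324.1155301  144.33623289]] 84.8167
234 37
```

View pics/k1c.png

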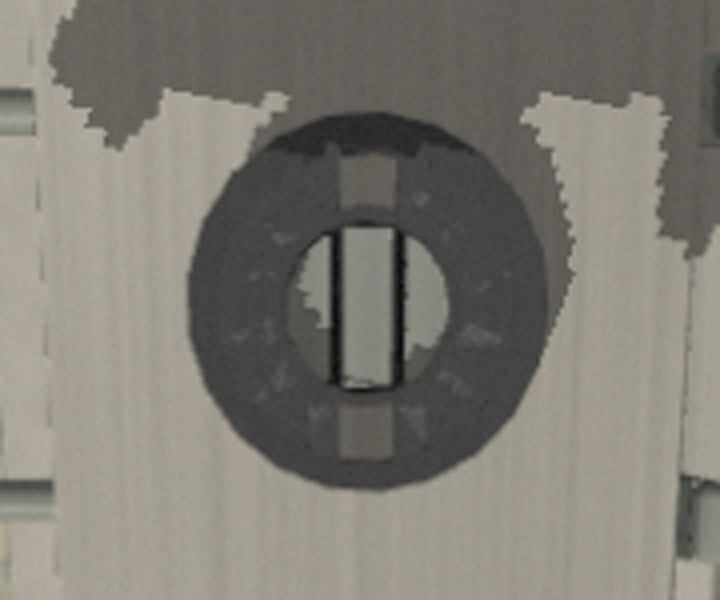

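Holes are at crop (367,182) and (366,432), and the ring is near angle 0. Now compute the centre and insert.

Run:
```python
from h import *
c=Cam('wrist')
P=c.ray([(234+367/4-.4,37+182/4-.4),(234+366/4-.4,37+432/4-.4)],.151)[:,:2]; R=c.ray([(234+369/4-.4,37+301/4-.4)],.151)[0,:2]
d=P[0]-P[1]; psi=np.arctan2(d[1],d[0])-np.pi/2; m=P.mean(0); print('holes mid',m,'ring ctr',R,'pred',W(0,0),'sep',np.linalg.norm(d),'yaw',psi,th)
t=m; psi=.5*(psi+th) 
arm.servo_line(p3(t,.22),attitude=down(psi+np.pi/2)); arm.servo_line(p3(t,.185)); arm.wait(.3)
f0=arm.state()['wrist_force']
h=arm.servo_line(p3(t,.1665),max_speed=.03,stop_force=6); s=arm.state(); print(h,s['eef_pos'].round(4),(s['wrist_force']-f0).round(1),s['gripper_width'],s['clock'])
np.save('ring.npy',[*t,psi]); cv2.imwrite('pics/k2.png',arm.grab_frame('wrist'))
```

```text
holes mid [0.5142132  0.03815227] ring ctr [0.51439998 0.03969114] pred [0.51315491 0.03911717] sep 0.04381334782892776 yaw 0.1762717832487264 0.18016469107962077
True [0.514  0.0381 0.1672] [-1.9 -0.3 11.8] 0.24280816358426452 86.9667
```

The spanner seated at z = 0.1672; pins resting on the ring's top would have stopped it at 0.175. Now turn clockwise in steps.

Run:
```python
from h import *
x,y,psi=np.load('ring.npy'); s=arm.state()['eef_pos']; t=[s[0],s[1],.1674]
for a in list(np.arange(.1,1.25,.1))+[1.24,1.27]:
    arm.move_pose(t,down(psi+np.pi/2-a)); s=arm.state()
    if round(a*10)%3==0 or a>1.1: print(round(a,2),s['wrist_force'].round(1),s['wrist_torque'].round(2),s['joint_pos'][[0,6]].round(2),s['clock'])
arm.wait(.4); c=Cam('wrist'); cv2.imwrite('pics/k3.png',c.img)
tp=arm.grab_frame('top')[180:330,240:420]; cv2.imwrite('pics/k3t.png',cv2.resize(tp,None,fx=4,fy=4,interpolation=2))
```

```text
0.3 [ 3.3  0.1 -1.9] [ 0.02 -0.76  0.08] [ 0.07 -0.5 ] 87.7667
0.6 [ 2.7  0.  -1.9] [ 0.06 -0.72  0.03] [ 0.02 -0.76] 88.5167
0.9 [ 1.   0.2 -0.9] [-0.12 -0.33  0.02] [-0.04 -1.02] 89.2667
1.2 [-0.1 -0.1 -1.8] [-0.01  0.03 -0.05] [-0.1  -1.27] 90.0167
1.24 [-0.7  1.5 -3.3] [0.16 0.15 0.04] [-0.11 -1.31] 90.2667
1.27 [ 0.4  1.1 -1.5] [0.21 0.32 0.09] [-0.11 -1.34] 90.5167
```

The viewer limit is reached, so from here I'll check numerically. To test engagement I'll turn slightly on to the stop and watch the torque.

Run:
```python
from h import *
x,y,psi=np.load('ring.npy'); s=arm.state()['eef_pos']; t=[s[0],s[1],.1674]
for a in (1.27,1.29,1.31,1.33,1.35):
    arm.move_pose(t,down(psi+np.pi/2-a)); arm.wait(.15); s=arm.state(); print(a,s['wrist_force'].round(1),s['wrist_torque'].round(2),s['tau'][6].round(3),s['eef_pos'].round(4),s['gripper_width'].round(3))
    if abs(s['wrist_torque'][2])>1: break
c=Cam('wrist'); np.save('k3c.npy',np.c_[c.R,c.t]); cv2.imwrite('pics/k4.png',c.img)
# vertical probe while engaged: side push 2mm along +-y to feel pins in holes
```

```text
Traceback (most recent call last):
AttributeError: 'float' object has no attribute 'round'
```

Run:
```python
from h import *
x,y,psi=np.load('ring.npy'); s=arm.state()['eef_pos']; t=[s[0],s[1],.1674]
for a in (1.29,1.31,1.33,1.35):
    arm.move_pose(t,down(psi+np.pi/2-a)); arm.wait(.15); s=arm.state(); print(a,s['wrist_force'].round(1),s['wrist_torque'].round(2),np.round(s['tau'][6],3),s['eef_pos'].round(4),np.round(s['gripper_width'],3))
    if abs(s['wrist_torque'][2])>1: break
```

```text
1.29 [-0.8  2.3 -2.6] [0.4  0.29 0.11] -0.068 [0.5139 0.0382 0.1674] 0.242
1.31 [-1.2  1.4 -3. ] [0.36 0.36 0.01] -0.069 [0.5139 0.0382 0.1674] 0.242
1.33 [-1.8  2.5 -3.2] [0.45 0.38 0.06] -0.069 [0.5139 0.0382 0.1674] 0.245
1.35 [-2.2  2.1 -2.8] [0.53 0.41 0.11] -0.069 [0.5139 0.0382 0.1674] 0.243
```

Run:
```python
from h import *
x,y,psi=np.load('ring.npy'); s=arm.state()['eef_pos']; t=[s[0],s[1],.1674]
for a in (1.37,1.39,1.41,1.43,1.45):
    arm.move_pose(t,down(psi+np.pi/2-a)); arm.wait(.15); s=arm.state(); print(a,s['wrist_force'].round(1),s['wrist_torque'].round(2),np.round(s['tau'][6],3),np.round(s['gripper_width'],3))
    if abs(s['tau'][6])>.5: break
arm.wait(.3)
c=Cam('wrist')
# measure handle direction in the picture: bright low-sat pixels left of hub
g=cv2.cvtColor(c.img,cv2.COLOR_BGR2HSV)
cv2.imwrite('pics/k5.png',c.img)
```

```text
1.37 [-2.1  2.2 -3.1] [0.5  0.46 0.03] -0.07 0.248
1.39 [-1.9  2.7 -3.2] [0.49 0.45 0.04] -0.071 0.241
1.41 [-1.8  3.  -2.6] [0.55 0.52 0.18] -0.198 0.244
1.43 [-2.4  3.2 -3. ] [0.55 0.56 0.51] -0.541 0.241
```

The stop shows at 1.41 of tool turn: ring 1.3 plus pin play, with torque rising to about 0.5 N m. So the pins drove the ring all the way. Now lift out and put the spanner back.

Run:
```python
from h import *
x,y,psi=np.load('ring.npy'); s=arm.state()['eef_pos']
arm.move_pose([s[0],s[1],.1674],down(psi+np.pi/2-1.36)); arm.servo_line([s[0],s[1],.19],max_speed=.04); arm.servo_line([s[0],s[1],.30],max_speed=.2)
print(arm.state()['gripper_width'])
# ring check
arm.move_pose(p3(W(0,-.085),.30),down(th+np.pi/2)); arm.wait(.3); c=Cam('wrist'); cv2.imwrite('pics/k6.png',c.img)
rect=[]
for a in np.arange(0,2*np.pi,.05):
    q=c.proj([[x+.023*np.cos(a),y+.023*np.sin(a),.151]])[0]; rect.append((round(a-psi-np.pi/2,2),int(cv2.GaussianBlur(c.img,(5,5),0)[int(q[1]),int(q[0])].mean())))
print([r for r in rect])
T=(.475,-.365); arm.move_pose([*T,.20],down(.845+np.pi/2)); arm.servo_line([*T,.05]); arm.wait(.3); f0=arm.state()['wrist_force']
h=arm.servo_line([*T,.024],max_speed=.03,stop_force=3); s=arm.state(); print(h,s['eef_pos'],(s['wrist_force']-f0).round(1))
arm.let_go(); arm.wait(.3); arm.servo_line([*T,.15]); arm.move_pose([T[0],T[1],.25],down(.845)); arm.wait(.3)
c=Cam('wrist'); cv2.imwrite('pics/m4.png',c.img); cv2.imwrite('pics/t4.png',arm.grab_frame('top'))
g=cv2.cvtColor(c.img,cv2.COLOR_BGR2HSV); m=((g[:,:,2]>90)).astype(np.uint8)
X=[[T[0]+np.cos(.845)*d-np.sin(.845)*e,T[1]+np.sin(.845)*d+np.cos(.845)*e,zz] for d,e,zz in [(0,0,.046),(0,25/1000,.018),(0,-.025,.018),(-.06,0,.018),(-.1,0,.018),(.03,0,.002),(-.05,.03,.002),(0,.05,.002),(0,-.045,.002)]]
for q in c.proj(X): print(q.round(0),c.img[int(q[1]),int(q[0])])
print(arm.state()['clock'])
```

```text
0.23855993322756658
[(np.float64(-1.75), 82), (np.float64(-1.7), 78), (np.float64(-1.65), 71), (np.float64(-1.6), 71), (np.float64(-1.55), 81), (np.float64(-1.5), 87), (np.float64(-1.45), 92), (np.float64(-1.4), 93), (np.float64(-1.35), 93), (np.float64(-1.3), 93), (np.float64(-1.25), 92), (np.float64(-1.2), 95), (np.float64(-1.15), 86), (np.float64(-1.1), 74), (np.float64(-1.05), 67), (np.float64(-1.0), 70), (np.float64(-0.95), 71), (np.float64(-0.9), 71), (np.float64(-0.85), 70), (np.float64(-0.8), 69), (np.float64(-0.75), 68), (np.float64(-0.7), 68), (np.float64(-0.65), 68), (np.float64(-0.6), 68), (np.float64(-0.55), 69), (np.float64(-0.5), 70), (np.float64(-0.45), 76), (np.float64(-0.4), 74), (np.float64(-0.35), 71), (np.float64(-0.3), 69), (np.float64(-0.25), 69), (np.float64(-0.2), 69), (np.float64(-0.15), 69), (np.float64(-0.1), 69), (np.float64(-0.05), 71), (np.float64(0.0), 73), (np.float64(0.05), 73), (np.float64(0.1), 71), (np.float64(0.15), 69), (np.float64(0.2), 70), (np.float64(0.25), 69), (np.float64(0.3), 69), (np.float64(0.35), 69), (np.float64(0.4), 72), (np.float6
[... 1507 characters left out ...]
.65), 74), (np.float64(3.7), 70), (np.float64(3.75), 68), (np.float64(3.8), 68), (np.float64(3.85), 67), (np.float64(3.9), 67), (np.float64(3.95), 67), (np.float64(4.0), 69), (np.float64(4.05), 82), (np.float64(4.1), 83), (np.float64(4.15), 76), (np.float64(4.2), 70), (np.float64(4.25), 69), (np.float64(4.3), 68), (np.float64(4.35), 68), (np.float64(4.4), 70), (np.float64(4.45), 71), (np.float64(4.5), 82)]
True [ 0.47488644 -0.36482215  0.02618764] [-1.8  1.  12.8]
[324. 207.] [138 148 146]
[301. 202.] [134 142 143]
[347. 202.] [135 146 145]
[324. 255.] [135 146 142]
[324. 288.] [138 148 147]
[324. 172.] [15 19 19]
[298. 242.] [34 34 35]
[279. 199.] [32 31 34]
[364. 200.] [32 28 32]
105.4083
```

The holes are now at −1.3 rad, and the spanner set down at the same height as it was picked. It matches its predicted pixels on the mat, and the arm is clear. Handing in.

```bash
python3 -c "
from h import *
arm.wait(.3); print(arm.state()['clock'], arm.state()['wrist_force']); arm.job_done()"
```

```text
105.7083 [-0.14700962  0.32819591  0.39320683]
the job is handed in; nothing more can be done
```

I carried out every step and handed the job in at about 106 s of the 210 s limit; no verdict is reported.

- **Vials:** All four amber vials are in wells; the yellow look-alikes were left alone. Two of them first caught on a well's rim and went in after 1.5 to 2 mm side shifts. In the close view all four rims matched the fully home height.
- **Spray cap:** I pressed it 5 mm down with about 13 N for 0.5 s, with the lid up, then released it.
- **Lid:** It is shut. The handle stopped the fingers at z = 0.140 m with a clear force rise (27 N).
- **Lock ring:** The spanner went in to full depth and turned clockwise until the torque rose at the stop. Afterwards the holes measured about 1.3 rad from where they started.
- **Spanner:** It is back on the mat, pins down, at the same height as when I picked it. I placed it about 3 cm nearer the mat's middle, so the foot stands on the mat. Pixel checks after release showed it in place and the arm clear.

**Not checked:** The 16-picture limit was used up before the ring was turned. The ring's final angle and the spanner's final pose are therefore checked by numbers, not by eye. I did not look again at the cap after releasing it, at the lid after removing the spanner, or at the bystanders at the end. I saw no sign of contact with any bystander.

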